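# Shut the spice pot and bring it round to the front

## Task

The red-banded aluminium pot on the turntable has just been filled: first push its hinged lid fully shut while the turntable stays where it is, then take the turntable by the black knob on its upright post and turn it until the pot's red mark lines up with the brass pointer on the fixed foot. Finish while still gripping the knob firmly and holding the turntable still in that position; do not let go. Leave the kettle, bowl, ladle and canister where they stand.

Things in the scene. Friction and masses are not known exactly. Their poses are not given: they have to be found in the camera images.
- turntable (a joint): turning angle of the wooden turntable deck (rad) about its vertical axis, 0 = red mark exactly at the brass pointer; grows counterclockwise seen from above; stops at -3.1 and 3.1 (never start near them; it starts positive, between 0.9 and 2.5, so it has to turn clockwise seen from above to come to 0). Deck: pale wood disc 280 mm across, upper face 30 mm above the stool top. Bearing drag about 0.22 N m; no spring, it stays where it is left
- lid (a joint): opening angle of the pot's lid (rad): 0 = fully shut and level, grows as it opens upward towards the turntable's axis, 1.57 = upright; starts 0.8 to 1.3. A stiff hinge (0.035 N m, about 0.5 N at the edge): it stays at any angle where it is left and has no catch
- axis (a point): point on the turntable's vertical axis, level with the deck's upper face (30 mm above the stool top); it belongs to the fixed foot: its -x axis points along the brass pointer. Two fixed spice jars (amber and green glass, 58 mm across, tops 85 mm above the stool top) stand on the deck, 88 mm from the axis, at about a quarter turn on either side of the pot
- pointer_tip (a point): tip of the flat brass pointer lying on the stool top, 205 mm from the turntable's axis, part of the fixed foot; the direction axis -> pointer_tip is the front where the pot must come. The direction differs from run to run
- pot_mark (a point): outer end of the red mark on the deck's rim, 139 mm from the axis, in front of the aluminium pot (70 mm across over its red band, fixed on the deck, rim 80 mm above the stool top). It turns with the deck; the direction axis -> pot_mark is the pot's direction
- lid_hinge (a point): hinge of the pot's lid: on the side of the pot next to the turntable's axis, 42 mm from that axis, 82 mm above the stool top; the hinge line is level and at right angles to the direction axis -> pot_mark. It turns with the deck
- lid_edge (a point): outer end of the tab on the lid's free edge, 86 mm from the hinge; the lid is an aluminium disc 71 mm across and 4 mm thick, its upper face 3 mm above the hinge line when shut (85 mm above the stool top)
- knob_center (a point): centre of the black knob, an upright cylinder 22 mm across and 40 mm tall on a thin steel post 115 mm from the turntable's axis, straight across from the pot; centre 115 mm and top 135 mm above the stool top. Post and knob spin freely about their own upright line, so the gripper need not turn with the deck. All else on the deck, with the lid shut, is lower than 87 mm
- post: the post with the black knob (origin at the post's foot on the deck, 85 mm below knob_center); the part to grip
- kettle: bystander: black steel kettle, 148 mm across, 165 mm tall with its handle, origin under its centre, on a blue ceramic tile 190 mm square; spout towards its -x
- bowl: bystander: wooden bowl with brass rim, 131 mm across, 55 mm tall, origin under its centre
- ladle: bystander: steel ladle lying flat, origin under its cup (76 mm across, 26 mm tall), handle along +x to 240 mm
- canister: bystander: white plastic canister with orange flip cap, 70 mm across, 103 mm tall, origin under its centre

How it is judged:
On the way, in this order (a step that is already met when the one before it is completed fails the run):
1. the pot's lid is pushed fully shut (value of joint lid below 0.08 rad), for 0.2 s.
2. the knob is gripped before the pot has come near the front (value of joint lid below 0.08 rad and contact force between the fingers and post above 2 N and value of joint turntable above 0.4 rad), for 0.1 s.
At the end, for the whole second after the job is handed in: lid shut (within 0.08 rad), turntable within 0.08 rad of the pointer and still (under 0.04 rad/s), the knob gripped by the fingers (contact force over 4 N), and kettle, bowl, ladle and canister within 25 mm of where they started (value of joint each of lid, turntable below 0.08 rad and value of joint turntable above -0.08 rad and velocity of joint turntable between -0.04 and 0.04 rad/s and contact force between the fingers and post above 4 N and distance of each of kettle, bowl, ladle, canister from where it was at the start of the episode below 0.025 m); the arm keeps its last pose, push and grip.
It fails at once if the turntable is turned away (knob more than 50 mm) before the lid is shut (value of joint lid above 0.3 rad and distance of post from where it was at the start of the episode above 0.05 m).
It fails at once if the kettle is disturbed (moved more than 25 mm) (distance of kettle from where it was at the start of the episode above 0.025 m).
It fails at once if the bowl is disturbed (moved more than 25 mm) (distance of bowl from where it was at the start of the episode above 0.025 m).
It fails at once if the ladle is disturbed (moved more than 25 mm) (distance of ladle from where it was at the start of the episode above 0.025 m).
It fails at once if the canister is disturbed (moved more than 25 mm) (distance of canister from where it was at the start of the episode above 0.025 m).
It also fails if it takes over 51 s, if anything falls off the work surface, if the arm or the gripper's body presses on something with over 40 N, if the wrist force passes 120 N, or if a joint passes its speed limit or range.

## Robot

A 6-joint arm with a two-finger parallel gripper is mounted at the origin on the work surface. World frame = base frame: x ahead of the robot, y to its left, z up, the work surface at z = 0. Lengths are in m, angles in rad, forces in N, time in s.
With the tool pointing down it reaches from about 0.375 to 0.975 m from the base axis. Payload 3.8 kg.
Tool frame: the origin (TCP) lies where the fingers leave the gripper's body, on its centre line; the fingertips stand 73 mm ahead of it and the grasp point (between the pads) lies 54 mm ahead of it; z points along the fingers, y is the direction in which the jaws open and shut (so a half turn about z gives the same grasp; the last joint's range is limited). The gripper opens to 85 mm and grips with 20 to 120 N. Pads are 22 mm wide; open, the fingers measure 114 mm over their backs; the gripper's body (76 mm by 85 mm) begins 54 mm behind the grasp point. The pads swing forward as they close: fully open they stand 13 mm farther back than shut.
Start: joints at [1.221, 0.264, 1.604, -0, 1.274, -0.037], TCP at [0.208, 0.642, 0.304] pointing down, gripper open.
Joint ranges: [-2.63, 2.63], [-0.94, 2.18], [0.31, 2.57], [-1.31, 4.45], [0, 2.66], [-2.55, 2.55]. Speed limits (rad/s): [2.57, 2.57, 3.14, 3.14, 3.14, 3.14].

## Interface

Orientations are given as a unit quaternion [w, x, y, z].
In Python, from workcell import ctrl gives the robot as it stands.
- The arm moves only by the tool servo_tool, never from a script. Its argument "targets" is a list of rows, each an object of numbers: "wx", "wy", "wz": the turn, a rotation vector about the world's x, y, z in degrees; "dx", "dy", "dz": the shift along the world's x, y, z in m; "gripper": the opening, from -1 (shut) to 1 (fully open). In form: [{"wx": .., "wy": .., "wz": .., "dx": .., "dy": .., "dz": .., "gripper": ..}, ...]. A call has 1 to 10 rows; each row is the pose to reach, as a shift and turn from the pose commanded when the call began; what a row does not reach only later rows make up. A row lasts 1/12 s, in which the tool goes at most 41.7 mm and 7.16 degrees, less where a joint would pass 70% of its speed; a pose out of reach is approached as far as the arm can. A call with a gripper value outside its range is refused whole. The fingers move at their own pace and stop on an object; "newtons" is the grip in N (left out, the last holds). Time passes only in rows, so rows that repeat a pose let the fingers close. It gives the time, the measured TCP pose, the force and the opening at its end, in the units of the state.
- ctrl.state(): the state, without advancing time (a new reading comes with each control period).
- ctrl.get_image(name): name is "scene" or "top" or "wrist"; returns (picture, depth): 480x640x3 uint8, blue, green, red; 480x640 float32, m along the optical axis (not along the pixel's ray), 0 where there is no reading.
- ctrl.camera_params(name): a dict with "K" (3x3 intrinsics, pixels), "extrinsics" (4x4, takes a point from camera to world coordinates); the wrist camera has in their place "mount" (4x4, takes a point from camera to tool coordinates, whose origin is the TCP and whose axes are the flange's). Camera axes: x right, y down, z forward; pixel columns grow to the right and rows downward; lengths in m; the calibration is good to about 2 mm. A picture is of the moment at which its call begins: read the wrist's pose just before it. camera_params takes no time and is no camera call.
- ctrl.finish_job(): hands the job in, once; it reports no verdict.
Trained networks look in the newest picture that a camera, given by its name, has taken for a name from the list of things; names that differ only in an ending like _2 or _b are one class to them, and where a whole thing is asked for, a point or a joint stands for the part that bears it (a point fixed in the world has none). Each returns a list of dicts, best first, with "score" (0 to 1); they miss things now and then, are a little off and sometimes report something else, mostly with a low value. They report only what shows in the picture. A call takes as long as a camera call.
- ctrl.recognise(camera, query): "point" ([row, column] in pixels, amid what is visible of it).
- ctrl.silhouettes(camera, query): "mask" (480x640 bool, what is visible of it) and "point" ([row, column] in pixels, amid what is visible of it).
- ctrl.tip_of(camera, query): "point" ([row, column] in pixels: a listed point, or the origin of a listed thing).
The state is a dict: "time": time; "q": joint angles; "qd": joint speeds; "joint_torque": joint torques, N m; "position": TCP position; "orientation": TCP orientation; "wrist_force": force on the tool from outside, world axes, zero at the start; "ft_torque": the same for the moment, N m; "gripper_width": finger opening in m.
Only numpy, scipy, OpenCV 4.12 (cv2) and the standard library are available. Lean on these libraries where they do the work, as an engineer would, in place of code of your own. Each camera call takes 0.05 s, during which the arm holds its last target. There are 200 camera calls.

## Working session

There is one attempt and no reset: what is moved stays moved. The work goes in short steps, Python scripts to look and compute and a tool call to move; the robot and the scene stay as the last step left them, time stands still between calls to the robot, and variables do not carry over. Pictures are saved under pics/ and viewed, about 8 in all and at most 12, crops included, and the job is handed in when it is done.

Besides the shell and the picture viewer there is one more tool, called after "Call:" by a JSON object that holds its "name" and its "arguments". servo_tool: Moves the arm, as the interface text tells. Its arguments: {"type":"object","properties":{"targets":{"type":"array","items":{"type":"object","properties":{"wx":{"type":"number"},"wy":{"type":"number"},"wz":{"type":"number"},"dx":{"type":"number"},"dy":{"type":"number"},"dz":{"type":"number"},"gripper":{"type":"number"}}}},"newtons":{"type":"number"}},"required":["targets"]}

```bash
mkdir -p pics
cat > h.py <<'E'
import numpy as np, cv2
from workcell import ctrl
from scipy.spatial.transform import Rotation as R
def cam(n):
    p=ctrl.camera_params(n)
    K=np.array(p["K"])
    if "extrinsics" in p: return K,np.array(p["extrinsics"])
    s=ctrl.state();T=np.eye(4);q=s["orientation"]
    T[:3,:3]=R.from_quat([q[1],q[2],q[3],q[0]]).as_matrix();T[:3,3]=s["position"]
    return K,T@np.array(p["mount"])
def px(n,rc,d=None,z=None,C=None):
    K,T=C or cam(n)
    r=np.linalg.inv(K)@[rc[1],rc[0],1.]
    if z is not None:
        w=T[:3,:3]@r; d=(z-T[2,3])/w[2]
    return T[:3,:3]@(r*d)+T[:3,3]
def proj(n,P,C=None):
    K,T=C or cam(n)
    c=np.linalg.inv(T)@np.append(P,1);u=K@c[:3];return u[:2]/u[2]
E
python3 - <<'E'
from h import *
out=[]
for n in("scene","top"):
    im,d=ctrl.get_image(n);np.savez(n+".npz",im=im,d=d);cv2.imwrite(f"pics/{n}1.png",im)
    for q in("axis","pointer_tip","pot_mark","lid_hinge","lid_edge","knob_center"):
        for r in ctrl.tip_of(n,q)[:1]:
            p=np.array(r["point"]);i=tuple(np.clip(p.round().astype(int),0,[479,639]))
            print(n,q,p.round(1),round(r["score"],2),px(n,p,d=d[i]).round(3))
    print(cam(n)[1].round(3).tolist())
print(ctrl.state())
E
```

```text
scene axis [263.8 280.1] 0.98 [ 0.559 -0.046  0.037]
scene pointer_tip [198.3 235.3] 0.91 [0.344 0.013 0.   ]
scene pot_mark [306.6 228.3] 0.93 [ 0.564 -0.176  0.031]
scene lid_hinge [260.6 265.2] 0.95 [ 0.572 -0.09   0.103]
scene lid_edge [256.7 240.9] 0.74 [ 0.565 -0.135  0.15 ]
scene knob_center [198.  320.4] 0.78 [0.55  0.066 0.133]
[[0.682, 0.586, -0.438, 1.084], [0.731, -0.537, 0.42, -0.469], [0.011, -0.607, -0.795, 0.993], [0.0, 0.0, 0.0, 1.0]]
top axis [256.1 326.3] 0.78 [ 0.552 -0.036  0.037]
top pointer_tip [330.9 304.9] 0.64 [0.373 0.013 0.01 ]
top pot_mark [248.9 389.6] 0.64 [ 0.573 -0.193  0.004]
top lid_hinge [250.9 347.5] 0.68 [ 0.561 -0.082  0.087]
top lid_edge [245.5 376.7] 0.9 [ 0.575 -0.15   0.082]
top knob_center [170.9 416.9] 0.67 [ 0.747 -0.24   0.098]
[[0.01, -0.996, 0.086, 0.479], [-1.0, -0.012, -0.018, 0.014], [0.019, -0.085, -0.996, 1.201], [0.0, 0.0, 0.0, 1.0]]
{'time': 0.7, 'q': array([ 1.22105603e+00,  2.63813789e-01,  1.60395025e+00, -1.16129789e-05,
        1.27369587e+00, -3.69142691e-02]), 'qd': array([-7.36665937e-05,  5.74439151e-04,  1.66529508e-03, -1.80572943e-03,
        1.90211691e-03,  5.39730046e-04]), 'joint_torque': array([ 1.28450579e-04, -5.14812934e+01, -3.67630970e+01, -1.38052752e-05,
        2.26891912e-04, -2.51291476e-05]), 'position': array([0.20774898, 0.64224923, 0.30396479]), 'orientation': array([1.82002563e-05, 1.55774341e-01, 9.87792666e-01, 6.40674605e-05]), 'wrist_force': array([0.86175145, 0.24974419, 0.10149157]), 'ft_torque': array([-0.02163822, -0.01485269,  0.03290753]), 'gripper_width': 0.08568738252860528}
```

View pics/scene1.png

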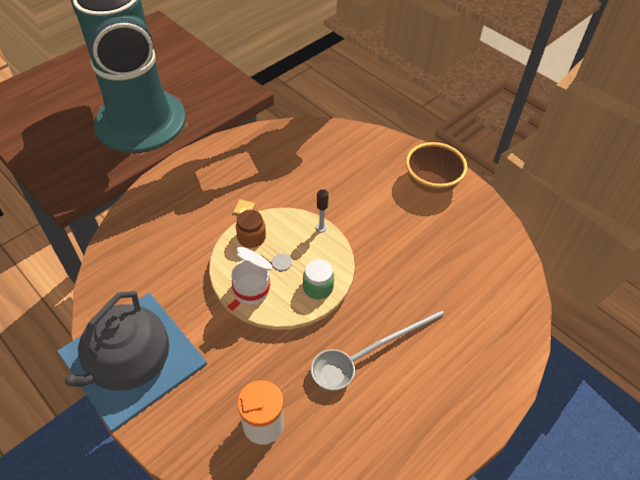

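View pics/top1.png

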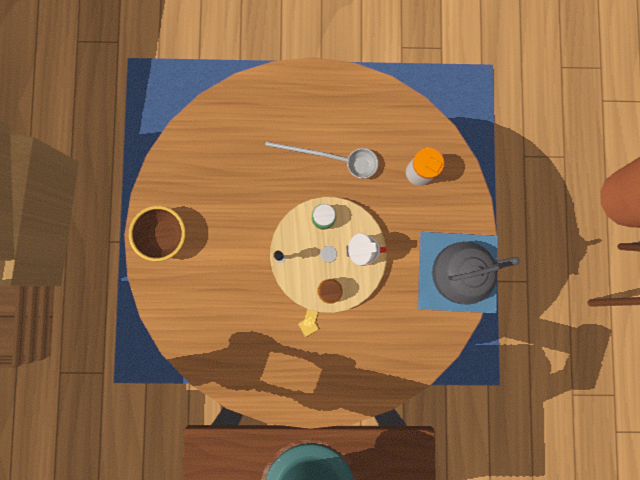

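The scene picture shows the pot with its open lid at about (row 272, col 252), the knob at (200, 322) and the pointer at (207, 243). The top picture shows the pot at (250, 362) and the knob at (255, 279), so the network's top-view knob position (171, 417) is wrong: that is the canister. Next I'll refine the numbers.

```bash
cat > m.py <<'E'
from h import *
def cloud(n):
    z=np.load(n+".npz");d=z["d"];K,T=cam(n);v,u=np.mgrid[:480,:640]
    c=np.stack([(u-K[0,2])/K[0,0]*d,(v-K[1,2])/K[1,1]*d,d],-1)
    return c@T[:3,:3].T+T[:3,3],z["im"],d>0
for n in("scene","top"):
    P,im,ok=cloud(n);hsv=cv2.cvtColor(im,cv2.COLOR_BGR2HSV)
    near=ok&(np.hypot(P[...,0]-.555,P[...,1]+.043)<.27)
    deck=near&(abs(P[...,2]-.03)<.008)
    m=deck.astype(np.uint8);k=cv2.findContours(m,0,1)[0];k=max(k,key=cv2.contourArea)
    h=cv2.convexHull(k)[:,0]
    B=np.array([px(n,(r,c),z=.03) for c,r in h]);A=np.c_[2*B[:,:2],np.ones(len(B))]
    s=np.linalg.lstsq(A,(B[:,:2]**2).sum(1),rcond=None)[0];a=s[:2];print(n,"axis",a.round(4),"r",np.sqrt(s[2]+a@a).round(4))
    H,S,V=hsv[...,0],hsv[...,1],hsv[...,2]
    kn=near&(P[...,2]>.1)&(V<60)
    q=P[kn];print("knob",kn.sum(),q.mean(0).round(4) if kn.any() else 0,q.max(0).round(3) if kn.any() else 0, q.min(0).round(3) if kn.any() else 0)
    red=near&((H<6)|(H>174))&(S>170)&(V>90)&(P[...,2]<.045)&(np.hypot(*(P[...,:2]-a).transpose(2,0,1))<.16)
    q=P[red];print("red",red.sum(),q.mean(0).round(3) if red.any() else 0)
    rr=np.hypot(*(P[...,:2]-a).transpose(2,0,1))
    br=near&(rr>.15)&(rr<.225)&(H>20)&(H<34)&(S>120)&(V>150)&(P[...,2]<.02)
    q=P[br];print("brass",br.sum(),q.mean(0).round(3) if br.any() else 0,rr[br].max() if br.any() else 0)
    lid=near&(P[...,2]>.09)&(V>=60)&(P[...,1]<a[1]-.02)
    q=P[lid];print("lid",len(q))
    for zz in np.arange(.09,.18,.01):
        e=q[(q[:,2]>=zz)&(q[:,2]<zz+.01)]
        if len(e):print(zz.round(2),len(e),e.mean(0).round(3))
E
python3 m.py
```

```text
scene axis [ 0.5569 -0.0393] r 0.1409
knob 134 [0.5484 0.0553 0.1213] [0.557 0.08  0.145] [ 0.503 -0.308  0.101]
red 73 [ 0.567 -0.167  0.033]
brass 105 [0.379 0.009 0.008] 0.20227465794754243
lid 530
0.09 126 [ 0.534 -0.235  0.095]
0.1 68 [ 0.559 -0.107  0.105]
0.11 84 [ 0.563 -0.113  0.115]
0.12 87 [ 0.564 -0.123  0.125]
0.13 93 [ 0.565 -0.129  0.135]
0.14 55 [ 0.55  -0.174  0.145]
0.15 17 [ 0.565 -0.135  0.151]
top axis [ 0.5574 -0.0397] r 0.1391
knob 54 [0.5463 0.0724 0.1353] [0.556 0.08  0.14 ] [0.538 0.065 0.13 ]
red 28 [ 0.571 -0.172  0.032]
brass 247 [0.389 0.005 0.007] 0.20094354338410134
lid 707
0.09 136 [ 0.545 -0.181  0.095]
0.1 121 [ 0.563 -0.1    0.105]
0.11 149 [ 0.562 -0.108  0.115]
0.12 135 [ 0.563 -0.119  0.125]
0.13 102 [ 0.562 -0.13   0.134]
0.14 61 [ 0.556 -0.157  0.145]
0.15 3 [ 0.562 -0.135  0.151]
```

Call:
{"name": "servo_tool", "arguments": {"targets": [{"dx":0.018,"dy":-0.037,"dz":0,"gripper":-1},{"dx":0.035,"dy":-0.075,"gripper":-1},{"dx":0.053,"dy":-0.112,"gripper":-1},{"dx":0.07,"dy":-0.15,"gripper":-1},{"dx":0.088,"dy":-0.187,"gripper":-1},{"dx":0.106,"dy":-0.225,"gripper":-1},{"dx":0.123,"dy":-0.262,"gripper":-1},{"dx":0.14,"dy":-0.3,"gripper":-1},{"dx":0.158,"dy":-0.337,"gripper":-1},{"dx":0.176,"dy":-0.375,"gripper":-1}], "newtons": 40}}

```text
invalid input at $.targets[0]: expected keys wx, wy, wz, dx, dy, dz, gripper
```

Call:
{"name": "servo_tool", "arguments": {"targets": [{"dx":0.018,"dy":-0.037,"gripper":-1},{"dx":0.035,"dy":-0.075,"gripper":-1},{"dx":0.053,"dy":-0.112,"gripper":-1},{"dx":0.07,"dy":-0.15,"gripper":-1},{"dx":0.088,"dy":-0.187,"gripper":-1},{"dx":0.106,"dy":-0.225,"gripper":-1},{"dx":0.123,"dy":-0.262,"gripper":-1},{"dx":0.14,"dy":-0.3,"gripper":-1},{"dx":0.16,"dy":-0.337,"gripper":-1},{"dx":0.18,"dy":-0.37,"gripper":-1}]}}

```text
invalid input at $.targets[0]: expected keys wx, wy, wz, dx, dy, dz, gripper
```

Call:
{"name": "servo_tool", "arguments": {"targets": [{"wx":0,"wy":0,"wz":0,"dx":0.176,"dy":-0.375,"dz":0,"gripper":-1},{"wx":0,"wy":0,"wz":0,"dx":0.176,"dy":-0.375,"dz":0,"gripper":-1},{"wx":0,"wy":0,"wz":0,"dx":0.176,"dy":-0.375,"dz":0,"gripper":-1},{"wx":0,"wy":0,"wz":0,"dx":0.176,"dy":-0.375,"dz":0,"gripper":-1},{"wx":0,"wy":0,"wz":0,"dx":0.176,"dy":-0.375,"dz":0,"gripper":-1},{"wx":0,"wy":0,"wz":0,"dx":0.176,"dy":-0.375,"dz":0,"gripper":-1},{"wx":0,"wy":0,"wz":0,"dx":0.176,"dy":-0.375,"dz":0,"gripper":-1},{"wx":0,"wy":0,"wz":0,"dx":0.176,"dy":-0.375,"dz":0,"gripper":-1},{"wx":0,"wy":0,"wz":0,"dx":0.176,"dy":-0.375,"dz":0,"gripper":-1},{"wx":0,"wy":0,"wz":0,"dx":0.176,"dy":-0.375,"dz":0,"gripper":-1}], "newtons": 40}}

```text
time: 1.53
position: [0.3841, 0.2652, 0.3043]
orientation: [0.001, 0.156, 0.988, 0.0]
wrist_force: [1.0, 0.2, 1.1]
gripper_width: -0.0001
```

Call:
{"name": "servo_tool", "arguments": {"targets": [{"wx":0,"wy":0,"wz":0,"dx":0.18,"dy":-0.381,"dz":0,"gripper":-1},{"wx":0,"wy":0,"wz":0,"dx":0.18,"dy":-0.381,"dz":0,"gripper":-1},{"wx":0,"wy":0,"wz":0,"dx":0.18,"dy":-0.381,"dz":0,"gripper":-1},{"wx":0,"wy":0,"wz":0,"dx":0.18,"dy":-0.381,"dz":0,"gripper":-1},{"wx":0,"wy":0,"wz":0,"dx":0.18,"dy":-0.381,"dz":0,"gripper":-1},{"wx":0,"wy":0,"wz":0,"dx":0.18,"dy":-0.381,"dz":0,"gripper":-1},{"wx":0,"wy":0,"wz":0,"dx":0.18,"dy":-0.381,"dz":0,"gripper":-1},{"wx":0,"wy":0,"wz":0,"dx":0.18,"dy":-0.381,"dz":0,"gripper":-1},{"wx":0,"wy":0,"wz":0,"dx":0.18,"dy":-0.381,"dz":0,"gripper":-1},{"wx":0,"wy":0,"wz":0,"dx":0.18,"dy":-0.381,"dz":0,"gripper":-1}]}}

```text
time: 2.37
position: [0.5622, -0.1117, 0.3042]
orientation: [0.0, 0.156, 0.988, 0.0]
wrist_force: [0.3, -0.2, -0.2]
gripper_width: -0.0002
```

Call:
{"name": "servo_tool", "arguments": {"targets": [{"wx":0,"wy":0,"wz":0,"dx":0,"dy":0,"dz":-0.03,"gripper":-1},{"wx":0,"wy":0,"wz":0,"dx":0,"dy":0,"dz":-0.06,"gripper":-1},{"wx":0,"wy":0,"wz":0,"dx":0,"dy":0,"dz":-0.085,"gripper":-1},{"wx":0,"wy":0,"wz":0,"dx":0,"dy":0,"dz":-0.095,"gripper":-1},{"wx":0,"wy":0,"wz":0,"dx":0,"dy":0,"dz":-0.105,"gripper":-1},{"wx":0,"wy":0,"wz":0,"dx":0,"dy":0,"dz":-0.11,"gripper":-1},{"wx":0,"wy":0,"wz":0,"dx":0,"dy":0,"dz":-0.115,"gripper":-1},{"wx":0,"wy":0,"wz":0,"dx":0,"dy":0,"dz":-0.12,"gripper":-1}]}}

```text
time: 3.03
position: [0.5629, -0.1095, 0.1853]
orientation: [0.002, 0.156, 0.988, -0.0]
wrist_force: [-0.4, -0.3, 1.9]
gripper_width: 0.0003
```

Call:
{"name": "servo_tool", "arguments": {"targets": [{"wx":0,"wy":0,"wz":0,"dx":0,"dy":-0.004,"dz":-0.006,"gripper":-1},{"wx":0,"wy":0,"wz":0,"dx":0,"dy":-0.008,"dz":-0.012,"gripper":-1},{"wx":0,"wy":0,"wz":0,"dx":0.001,"dy":-0.012,"dz":-0.017,"gripper":-1},{"wx":0,"wy":0,"wz":0,"dx":0.001,"dy":-0.016,"dz":-0.021,"gripper":-1},{"wx":0,"wy":0,"wz":0,"dx":0.002,"dy":-0.02,"dz":-0.024,"gripper":-1},{"wx":0,"wy":0,"wz":0,"dx":0.002,"dy":-0.02,"dz":-0.026,"gripper":-1}]}}

```text
time: 3.53
position: [0.5637, -0.1305, 0.1574]
orientation: [-0.0, 0.156, 0.988, -0.0]
wrist_force: [-0.8, -1.5, 9.2]
gripper_width: 0.0001
```

Call:
{"name": "servo_tool", "arguments": {"targets": [{"wx":0,"wy":0,"wz":0,"dx":0,"dy":0,"dz":-0.001,"gripper":-1},{"wx":0,"wy":0,"wz":0,"dx":0,"dy":0,"dz":-0.001,"gripper":-1},{"wx":0,"wy":0,"wz":0,"dx":0,"dy":0,"dz":-0.001,"gripper":-1}]}}

```text
time: 3.78
position: [0.564, -0.1303, 0.1576]
orientation: [0.0, 0.156, 0.988, -0.001]
wrist_force: [-1.5, -2.7, 4.2]
gripper_width: 0.0001
```

Call:
{"name": "servo_tool", "arguments": {"targets": [{"wx":0,"wy":0,"wz":0,"dx":0,"dy":0,"dz":0.03,"gripper":-1},{"wx":0,"wy":0,"wz":0,"dx":0,"dy":0,"dz":0.07,"gripper":-1},{"wx":0,"wy":0,"wz":0,"dx":-0.008,"dy":0.03,"dz":0.1,"gripper":1},{"wx":0,"wy":0,"wz":0,"dx":-0.012,"dy":0.07,"dz":0.11,"gripper":1},{"wx":0,"wy":0,"wz":0,"dx":-0.015,"dy":0.11,"dz":0.11,"gripper":1},{"wx":0,"wy":0,"wz":0,"dx":-0.017,"dy":0.15,"dz":0.11,"gripper":1},{"wx":0,"wy":0,"wz":0,"dx":-0.017,"dy":0.19,"dz":0.11,"gripper":1},{"wx":0,"wy":0,"wz":0,"dx":-0.017,"dy":0.204,"dz":0.11,"gripper":1},{"wx":0,"wy":0,"wz":0,"dx":-0.017,"dy":0.204,"dz":0.11,"gripper":1}]}}

```text
time: 4.53
position: [0.5463, 0.0781, 0.2668]
orientation: [-0.0, 0.154, 0.988, 0.001]
wrist_force: [-0.6, -0.1, 0.2]
gripper_width: 0.0833
```

```bash
python3 - <<'E'
from h import *
print(ctrl.state()["position"])
C=cam("wrist");im,d=ctrl.get_image("wrist");a=im
for r in ctrl.tip_of("wrist","knob_center")[:2]: print(r["point"],r["score"],px("wrist",r["point"],z=.115,C=C),px("wrist",r["point"],z=.135,C=C))
im,d=ctrl.get_image("scene");np.savez("scene.npz",im=im,d=d)
im2,d=ctrl.get_image("top");np.savez("top.npz",im=im2,d=d)
b=cv2.resize(im[130:350,170:390],(480,480),interpolation=2)
cv2.imwrite("pics/w2.png",cv2.resize(np.hstack([a[:, :],b]),(800,343)))
E
python3 m.py
```

```text
[0.54628299 0.07807112 0.26681683]
[245.7, 318.2] 0.6 [0.5439308  0.07634362 0.115     ] [0.53712238 0.07873629 0.135     ]
scene axis [ 0.5569 -0.0392] r 0.1409
knob 3317 [0.5629 0.0511 0.3997] [0.595 0.142 0.568] [ 0.503 -0.309  0.101]
red 69 [ 0.568 -0.167  0.034]
brass 131 [0.378 0.009 0.009] 0.20332554432150532
lid 165
0.09 135 [ 0.55  -0.195  0.092]
0.1 5 [ 0.515 -0.309  0.102]
0.11 3 [ 0.504 -0.307  0.117]
0.12 4 [ 0.504 -0.307  0.124]
0.13 7 [ 0.504 -0.306  0.135]
0.14 11 [ 0.502 -0.305  0.146]
top axis [ 0.5581 -0.0413] r 0.1379
knob 449 [0.4586 0.0411 0.5865] [0.584 0.119 0.689] [ 0.289 -0.308  0.111]
red 0 0
brass 19 [ 0.394 -0.011  0.005] 0.1861826232142067
lid 53
0.09 37 [ 0.537 -0.26   0.094]
0.1 2 [ 0.521 -0.309  0.102]
0.12 2 [ 0.504 -0.306  0.128]
0.13 4 [ 0.502 -0.306  0.137]
0.14 8 [ 0.502 -0.306  0.145]
```

View pics/w2.png

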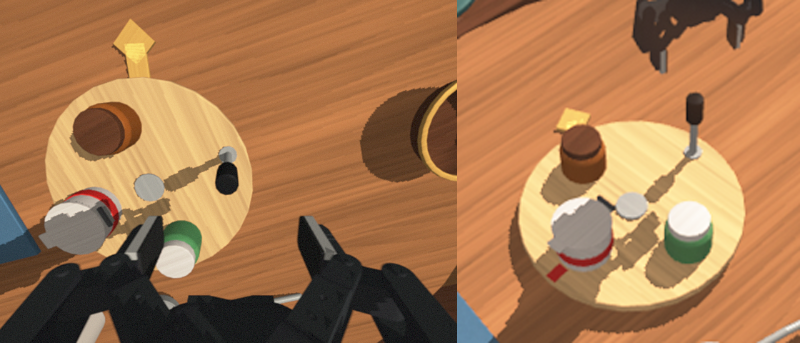

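The lid lies flat on the pot in both views: wrist crop around (80, 228), scene crop around (582, 228). The deck hasn't moved. The knob sits between the jaws, so I'll descend and grip.

Call:
{"name": "servo_tool", "arguments": {"targets": [{"wx":0,"wy":0,"wz":0,"dx":0,"dy":-0.004,"dz":-0.03,"gripper":1},{"wx":0,"wy":0,"wz":0,"dx":0,"dy":-0.004,"dz":-0.06,"gripper":1},{"wx":0,"wy":0,"wz":0,"dx":0,"dy":-0.004,"dz":-0.085,"gripper":1},{"wx":0,"wy":0,"wz":0,"dx":0,"dy":-0.004,"dz":-0.097,"gripper":1},{"wx":0,"wy":0,"wz":0,"dx":0,"dy":-0.004,"dz":-0.097,"gripper":1}]}}

```text
time: 5.15
position: [0.5443, 0.069, 0.1662]
orientation: [-0.003, 0.157, 0.988, -0.001]
wrist_force: [-1.6, 0.7, -0.5]
gripper_width: 0.0859
```

Call:
{"name": "servo_tool", "arguments": {"targets": [{"wx":0,"wy":0,"wz":0,"dx":0,"dy":0,"dz":0,"gripper":-1},{"wx":0,"wy":0,"wz":0,"dx":0,"dy":0,"dz":0,"gripper":-1},{"wx":0,"wy":0,"wz":0,"dx":0,"dy":0,"dz":0,"gripper":-1},{"wx":0,"wy":0,"wz":0,"dx":0,"dy":0,"dz":0,"gripper":-1},{"wx":0,"wy":0,"wz":0,"dx":0,"dy":0,"dz":0,"gripper":-1},{"wx":0,"wy":0,"wz":0,"dx":0,"dy":0,"dz":0,"gripper":-1},{"wx":0,"wy":0,"wz":0,"dx":0,"dy":0,"dz":0,"gripper":-1},{"wx":0,"wy":0,"wz":0,"dx":0,"dy":0,"dz":0,"gripper":-1}], "newtons": 50}}

```text
time: 5.82
position: [0.5481, 0.0723, 0.1721]
orientation: [0.002, 0.156, 0.988, 0.002]
wrist_force: [0.6, 6.0, 4.5]
gripper_width: 0.0205
```

Run:
```python
from h import *
p=ctrl.state()["position"][:2];a=np.array([.557,-.0395])
v=p-a;print(p,np.hypot(*v),np.degrees(np.arctan2(v[1],v[0])))
t0=np.arctan2(v[1],v[0]);t1=np.radians(-15);t=t0
import math
for i,t in enumerate(np.linspace(t0,t1,25)):
    q=a+.115*np.array([math.cos(t),math.sin(t)]);print(i,(q-p).round(4))
```

```text
[0.54813216 0.07234192] 0.11219292596817562 94.53344217363416
0 [-0.0002  0.0028]
1 [0.0089 0.0032]
2 [0.0181 0.0028]
3 [0.0272 0.0017]
4 [ 0.0361 -0.0001]
5 [ 0.045  -0.0026]
6 [ 0.0535 -0.0059]
7 [ 0.0618 -0.0098]
8 [ 0.0698 -0.0143]
9 [ 0.0773 -0.0194]
10 [ 0.0845 -0.0252]
11 [ 0.0911 -0.0315]
12 [ 0.0973 -0.0383]
13 [ 0.1028 -0.0455]
14 [ 0.1078 -0.0532]
15 [ 0.1122 -0.0613]
16 [ 0.1159 -0.0697]
17 [ 0.1189 -0.0783]
18 [ 0.1212 -0.0872]
19 [ 0.1228 -0.0962]
20 [ 0.1237 -0.1053]
21 [ 0.1238 -0.1145]
22 [ 0.1233 -0.1236]
23 [ 0.122  -0.1327]
24 [ 0.1199 -0.1416]
```

Call:
{"name": "servo_tool", "arguments": {"targets": [{"wx":0,"wy":0,"wz":0,"dx":0.009,"dy":0.001,"dz":0,"gripper":-1},{"wx":0,"wy":0,"wz":0,"dx":0.018,"dy":0.001,"dz":0,"gripper":-1},{"wx":0,"wy":0,"wz":0,"dx":0.027,"dy":0,"dz":0,"gripper":-1},{"wx":0,"wy":0,"wz":0,"dx":0.036,"dy":-0.002,"dz":0,"gripper":-1},{"wx":0,"wy":0,"wz":0,"dx":0.045,"dy":-0.004,"dz":0,"gripper":-1},{"wx":0,"wy":0,"wz":0,"dx":0.0545,"dy":-0.007,"dz":0,"gripper":-1},{"wx":0,"wy":0,"wz":0,"dx":0.063,"dy":-0.011,"dz":0,"gripper":-1},{"wx":0,"wy":0,"wz":0,"dx":0.071,"dy":-0.016,"dz":0,"gripper":-1},{"wx":0,"wy":0,"wz":0,"dx":0.0785,"dy":-0.021,"dz":0,"gripper":-1},{"wx":0,"wy":0,"wz":0,"dx":0.0855,"dy":-0.027,"dz":0,"gripper":-1}]}}

```text
time: 6.65
position: [0.6354, 0.0466, 0.1722]
orientation: [0.003, 0.156, 0.988, 0.003]
wrist_force: [6.2, 11.2, -0.6]
gripper_width: 0.021
```

Call:
{"name": "servo_tool", "arguments": {"targets": [{"wx":0,"wy":0,"wz":0,"dx":0.007,"dy":-0.006,"dz":0,"gripper":-1},{"wx":0,"wy":0,"wz":0,"dx":0.0135,"dy":-0.012,"dz":0,"gripper":-1},{"wx":0,"wy":0,"wz":0,"dx":0.019,"dy":-0.0195,"dz":0,"gripper":-1},{"wx":0,"wy":0,"wz":0,"dx":0.024,"dy":-0.027,"dz":0,"gripper":-1},{"wx":0,"wy":0,"wz":0,"dx":0.0285,"dy":-0.035,"dz":0,"gripper":-1},{"wx":0,"wy":0,"wz":0,"dx":0.0325,"dy":-0.044,"dz":0,"gripper":-1},{"wx":0,"wy":0,"wz":0,"dx":0.0355,"dy":-0.0525,"dz":0,"gripper":-1},{"wx":0,"wy":0,"wz":0,"dx":0.038,"dy":-0.0615,"dz":0,"gripper":-1},{"wx":0,"wy":0,"wz":0,"dx":0.0395,"dy":-0.0705,"dz":0,"gripper":-1},{"wx":0,"wy":0,"wz":0,"dx":0.0405,"dy":-0.0795,"dz":0,"gripper":-1}]}}

```text
time: 7.48
position: [0.6768, -0.0353, 0.1722]
orientation: [0.005, 0.156, 0.988, 0.001]
wrist_force: [8.4, 3.1, -0.0]
gripper_width: 0.0209
```

```bash
cat > c.py <<'E'
from h import *
s=ctrl.state();p=s["position"][:2];a=np.array([.557,-.0395]);v=p-a
print(p,np.hypot(*v),np.degrees(np.arctan2(v[1],v[0])),s["wrist_force"],s["gripper_width"],s["time"])
im,d=ctrl.get_image("scene");np.savez("scene.npz",im=im,d=d)
w,wd=ctrl.get_image("wrist")
for n in("scene","wrist"):
  C=cam(n)
  for q,z in(("pot_mark",.03),("pointer_tip",.003),("axis",.03)):
    for r in ctrl.tip_of(n,q)[:1]: 
        P=px(n,r["point"],z=z,C=C)[:2];print(n,q,np.round(r["point"],1),round(r["score"],2),P.round(4),np.degrees(np.arctan2(*(P-a)[::-1])).round(2))
import sys
cv2.imwrite(sys.argv[1],cv2.resize(np.hstack([w,cv2.resize(im[130:350,170:390],(480,480),interpolation=2)]),(800,343)))
E
python3 c.py pics/c1.png
```

```text
[ 0.67676325 -0.03532339] 0.1198360515324757 1.9973155133069003 [ 8.41124878  3.07683927 -0.01270661] 0.020905228187889233 7.4833
scene pot_mark [222.5 232.8] 0.93 [ 0.414 -0.046] -177.4
scene pointer_tip [197.9 237.5] 0.7 [0.3488 0.0157] 165.15
scene axis [263.3 277. ] 0.74 [ 0.5505 -0.0464] -133.09
wrist axis [ 57.9 249.6] 0.6 [ 0.5557 -0.0394] 174.07
```

View pics/c1.png

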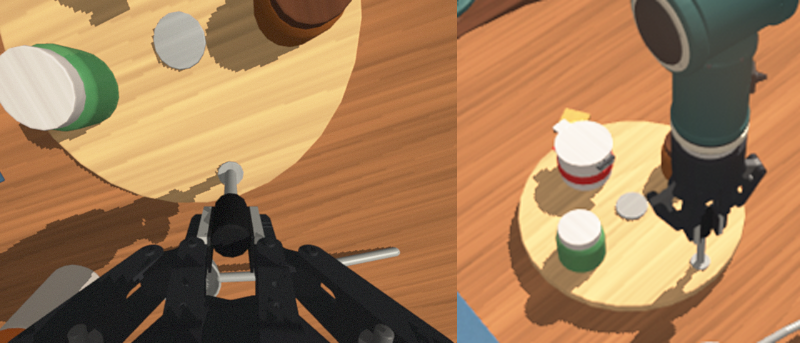

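Call:
{"name": "servo_tool", "arguments": {"targets": [{"wx":0,"wy":0,"wz":0,"dx":-0.001,"dy":-0.008,"dz":0,"gripper":-1},{"wx":0,"wy":0,"wz":0,"dx":-0.0025,"dy":-0.016,"dz":0,"gripper":-1},{"wx":0,"wy":0,"wz":0,"dx":-0.005,"dy":-0.024,"dz":0,"gripper":-1},{"wx":0,"wy":0,"wz":0,"dx":-0.0075,"dy":-0.03,"dz":0,"gripper":-1},{"wx":0,"wy":0,"wz":0,"dx":-0.009,"dy":-0.034,"dz":0,"gripper":-1},{"wx":0,"wy":0,"wz":0,"dx":-0.009,"dy":-0.034,"dz":0,"gripper":-1},{"wx":0,"wy":0,"wz":0,"dx":-0.009,"dy":-0.034,"dz":0,"gripper":-1}]}}

```text
time: 8.47
position: [0.6715, -0.0727, 0.1724]
orientation: [0.011, 0.156, 0.988, -0.001]
wrist_force: [23.3, -8.9, -11.6]
gripper_width: 0.0207
```

```bash
python3 c.py pics/c2.png
python3 - <<'E'
from h import *
z=np.load("scene.npz");a=np.array([.557,-.0395])
c=z["im"][175:315,190:350]
cv2.imwrite("pics/c3.png",cv2.resize(c,(800,700),interpolation=2)[:600])
# undistorted deck-plane angles of colour masks
hsv=cv2.cvtColor(z["im"],cv2.COLOR_BGR2HSV)
C=cam("scene")
for nm,m,zz,lo,hi in(("red",((hsv[...,0]<6)|(hsv[...,0]>174))&(hsv[...,1]>170)&(hsv[...,2]>90),.03,.1,.15),("brass",(abs(hsv[...,0].astype(int)-27)<7)&(hsv[...,1]>120)&(hsv[...,2]>150),.003,.15,.21)):
    P=np.array([px("scene",rc,z=zz,C=C)[:2]-a for rc in np.argwhere(m)]);r=np.hypot(*P.T);P=P[(r>lo)&(r<hi)]
    print(nm,len(P),np.degrees(np.arctan2(*P.mean(0)[::-1])),np.hypot(*P.mean(0)))
# green / amber jar tops via depth unnecessary
for q in("axis","pot_mark","pointer_tip","lid_edge","lid_hinge"):
    for z_ in [0]: print(q)
E
```

```text
[ 0.67149354 -0.07268604] 0.11920605491480288 -16.164272733676338 [ 23.28169258  -8.9056029  -11.64517243] 0.02070047654229018 8.4667
scene pot_mark [214.1 250.3] 0.68 [ 0.4208 -0.0058] 166.11
scene pointer_tip [200.  237.8] 0.67 [0.3539 0.0124] 165.66
scene axis [263.9 278.4] 0.57 [ 0.5534 -0.0454] -121.51
wrist pot_mark [392.6 147.9] 0.71 [ 0.7447 -0.2388] -46.72
wrist axis [ 41.9 314.6] 0.8 [ 0.5555 -0.0393] 173.04
red 8 179.19737596675768 0.10519398002938482
brass 112 165.62224827663934 0.19043653992582152
axis
pot_mark
pointer_tip
lid_edge
lid_hinge
```

View pics/c3.png

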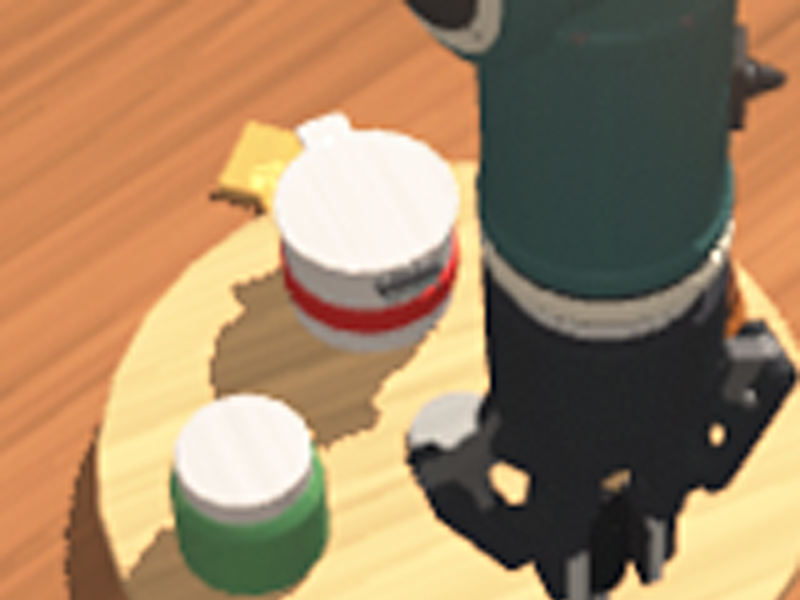

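Call:
{"name": "servo_tool", "arguments": {"targets": [{"wx":0,"wy":0,"wz":0,"dx":0.0015,"dy":0,"dz":0,"gripper":-1},{"wx":0,"wy":0,"wz":0,"dx":0.003,"dy":0.001,"dz":0,"gripper":-1},{"wx":0,"wy":0,"wz":0,"dx":0.003,"dy":0.001,"dz":0,"gripper":-1},{"wx":0,"wy":0,"wz":0,"dx":0.003,"dy":0.001,"dz":0,"gripper":-1}]}}

```text
time: 9.2
position: [0.6725, -0.0708, 0.1723]
orientation: [0.008, 0.156, 0.988, -0.001]
wrist_force: [15.4, -6.2, -6.6]
gripper_width: 0.0207
```

```bash
python3 c.py pics/c4.png
python3 - <<'E'
from h import *
im=np.load("scene.npz")["im"];a=np.array([.557,-.0395]);C=cam("scene")
an=lambda P:np.degrees(np.arctan2(*(P[:2]-a)[::-1]))
hsv=cv2.cvtColor(im,cv2.COLOR_BGR2HSV)
m=((hsv[...,1]<60)&(hsv[...,2]>170)).astype(np.uint8);m[:175]=0;m[315:]=0;m[:,:215]=0;m[:,350:]=0
n,l,st,ce=cv2.connectedComponentsWithStats(m)
for i in range(1,n):
    if st[i,4]>150:
        # rectified top view of the blob, disc by opening
        P=np.array([px("scene",rc,z=.085,C=C)[:2] for rc in np.argwhere(l==i)])
        G=np.zeros((400,400),np.uint8);g=((P-a)*1000+200).round().astype(int)
        G[g[:,0],g[:,1]]=1;G=cv2.morphologyEx(G,cv2.MORPH_CLOSE,np.ones((9,9)))
        (k,*_)=sorted(cv2.findContours(cv2.morphologyEx(G,cv2.MORPH_OPEN,cv2.getStructuringElement(2,(25,25))),0,1)[0],key=cv2.contourArea)[::-1]
        M=cv2.moments(k);Q=(np.array([M["m01"],M["m10"]])/M["m00"]-200)/1000
        print(st[i],"disc",Q.round(4),np.hypot(*Q).round(4),np.degrees(np.arctan2(Q[1],Q[0])).round(2))
        f=(P-a)[np.hypot(*(P-a).T)>.118]
        if len(f):print("tab",len(f),np.degrees(np.arctan2(*f.mean(0)[::-1])))
E
```

```text
[ 0.6725409  -0.07084202] 0.1197164212355375 -15.177022153187586 [15.41786318 -6.18493146 -6.6120804 ] 0.02067103717790886 9.2
scene pot_mark [212.3 248.8] 0.93 [ 0.415 -0.005] 166.36
scene pointer_tip [196.9 237.6] 0.83 [0.3467 0.0177] 164.79
scene axis [260.6 277.2] 0.55 [ 0.546 -0.042] -167.4
wrist pointer_tip [310.4 319.1] 0.69 [ 0.7314 -0.0921] -16.77
wrist axis [ 45.3 310.8] 0.95 [ 0.5566 -0.0397] -144.76
[244 198  37  32 882] disc [-0.0816  0.0224] 0.0846 164.64
tab 52 164.7500753384019
[225 255  28  23 498] disc [-0.0196 -0.0854] 0.0876 -102.89
```

Call:
{"name": "servo_tool", "arguments": {"targets": [{"wx":0,"wy":0,"wz":0,"dx":0.0015,"dy":0.0005,"dz":0,"gripper":-1},{"wx":0,"wy":0,"wz":0,"dx":0.003,"dy":0.0005,"dz":0,"gripper":-1},{"wx":0,"wy":0,"wz":0,"dx":0.003,"dy":0.0005,"dz":0,"gripper":-1},{"wx":0,"wy":0,"wz":0,"dx":0.003,"dy":0.0005,"dz":0,"gripper":-1},{"wx":0,"wy":0,"wz":0,"dx":0.003,"dy":0.0005,"dz":0,"gripper":-1},{"wx":0,"wy":0,"wz":0,"dx":0.003,"dy":0.0005,"dz":0,"gripper":-1},{"wx":0,"wy":0,"wz":0,"dx":0.003,"dy":0.0005,"dz":0,"gripper":-1},{"wx":0,"wy":0,"wz":0,"dx":0.003,"dy":0.0005,"dz":0,"gripper":-1}]}}

```text
time: 10.27
position: [0.6734, -0.0697, 0.1722]
orientation: [0.005, 0.156, 0.988, -0.001]
wrist_force: [8.1, -3.6, -1.7]
gripper_width: 0.0207
```

```bash
python3 c.py pics/c5.png; python3 -c "
from h import *
print(ctrl.state()['position'],ctrl.state()['qd'].round(4))"
```

```text
[ 0.67336126 -0.06972637] 0.12022302400343099 -14.561503711064413 [ 8.06381917 -3.57000101 -1.66289935] 0.020697632528222203 10.2667
scene pot_mark [213.3 251.2] 0.68 [ 0.4204 -0.0031] 165.08
scene pointer_tip [199.3 238.3] 0.98 [0.353  0.0145] 165.17
scene axis [261. 279.] 0.69 [ 0.549 -0.04 ] -176.18
wrist axis [ 46.7 308.5] 0.81 [ 0.5568 -0.0399] -116.98
[ 0.67335625 -0.06973111  0.1722086 ] [-0.0003 -0.0004 -0.0005 -0.0018  0.0001  0.0012]
```

View pics/c5.png

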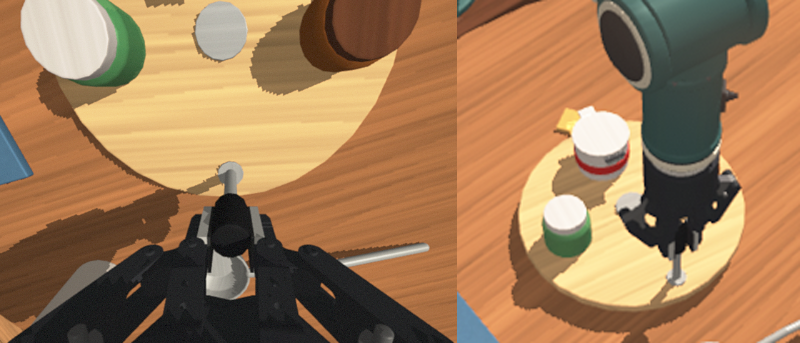

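The lid is flat on the pot and its tab points along the brass pointer (scene crop around (585, 118)). The knob is still between the pads (wrist crop around (230, 225)), and the arm is still. I'll hand it in.

```bash
python3 -c "
from workcell import ctrl
print(ctrl.finish_job())"
```

```text
the job is handed in; nothing more can be done
None
```

I pushed the lid shut with the closed fingertips, gripped the knob at 50 N and turned the deck about 109° clockwise to the pointer. I handed the job in at about 10.6 s of the 51 s, still gripping the knob; no verdict is reported.

- **Alignment:** just before the last small adjustment, the lid tab and disc pointed at 164.7° and the brass pointer at about 165.2°. After it, the network put the pot mark at 165.1° and the pointer at 165.2°, and the gripper position implied 165.4°. All of these are well inside the 4.6° tolerance.
- **Lid:** it looked flat on the pot in the last picture. When I pushed it down, it stopped the fingertips at the shut height.
- **Grip and stillness:** the finger opening held at 20.7 mm on the 22 mm knob, and the joint speeds were near zero. The remaining wrist force was about 9 N.
- **Disagreements:** the network misplaced the knob in the first top view (it gave the canister) and the pot mark and pointer in some wrist views. I ignored those readings. The tool ended 120 mm from the axis instead of 115 mm, so the knob sits about 5 mm off the pads' centre.
- **Not measured:** I did not measure the kettle, bowl, ladle and canister at the end. The arm's path stayed clear of all four.

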